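Click the filter slide to the third filter and light the amber

ROBOT

A 6-joint arm with a two-finger parallel gripper is mounted at the origin on a cart in front of the work surface, level with it; the furniture and walls round the work are solid. World frame = base frame: x ahead of the robot, y to its left, z up, the work surface at z = 0. Lengths are in m, angles in rad, forces in N, time in s.
With the tool pointing down it reaches from about 0.3 to 0.775 m from the base axis. Payload 14.6 kg.
Tool frame: the origin (TCP) lies at the centre of the arm's flange, where the gripper is bolted on; the fingertips stand 199 mm ahead of it and the grasp point (between the pads) lies ctrl.tcp_to_grasp ahead of it (ctrl.tcp_to_grasp is the distance from the TCP to the grasp point, in m); z points along the fingers, y is the line along which they close (so a half turn about z gives the same grasp; the last joint's range is limited). The gripper opens to 94 mm and grips with 3 to 60 N. Pads are 16 mm wide; open, the fingers measure 119 mm over their backs; the gripper's body (75 mm by 177 mm) begins 78 mm behind the grasp point.
Start: joints at [-1.383, 0.3, 1.521, -0, 1.321, -0.067], TCP at [0.139, -0.532, 0.405] pointing down, gripper open.
Joint ranges: [-3.03, 3.03], [-0.79, 2.21], [0.23, 2.52], [-1.04, 4.18], [0, 3.07], [-2.55, 2.55]. Speed limits (rad/s): [2.22, 2.22, 2.57, 3.14, 3.14, 3.14].

INTERFACE

Orientations are given as [roll, pitch, yaw] about the fixed x, y, z axes, in that order (R = Rz(yaw) Ry(pitch) Rx(roll)).
In Python, from station import ctrl gives the robot as it stands. The module is installed in compiled form; this text tells all that it offers.
- The arm moves only by the shell command python3 -m jog 'ROWS' [OPENING] [FORCE]. ROWS is JSON, a list of rows, each a list of 6 numbers: the shift along the tool's x, y, z in cm, then the turn, a rotation vector about the tool's x, y, z in rad. In form: [[tx, ty, tz, ax, ay, az], ...]. A call has 1 to 8 rows; each row is the pose to reach, as a shift and turn from the pose commanded when the call began, along the tool's axes at that moment; what a row does not reach only later rows make up. A row lasts 1/10 s, in which the tool goes at most 50 mm and 8.59 degrees, less where a joint would pass 70% of its speed; a pose out of reach is approached as far as the arm can. A call with a gripper value outside its range is refused whole. OPENING is the opening in per cent of the stroke, from 0 (shut) to 100 (fully open), set as the call begins (- or left out, the last holds). The fingers move at their own pace and stop on an object; FORCE is the grip in N (left out, the last holds). Time passes only in rows, so rows that repeat a pose let the fingers close. It gives the time, the measured TCP pose, the force, the opening and the grip force at its end, in the units of the state.
- ctrl.get_obs(): the state, without advancing time (a new reading comes with each control period).
- ctrl.camera(name): name is "side" or "top" or "wrist"; returns a dict with "img" (384x512x3 uint8, blue, green, red), "intrinsics" (3x3 intrinsics, pixels), "R" (3x3) and "t" (3): a world point X has camera coordinates R X + t. Camera axes: x right, y down, z forward; pixel columns grow to the right and rows downward; lengths in m; the calibration is good to about 2 mm. A picture is of the moment at which its call begins. There is no depth.
- ctrl.hand_in(): hands the job in; it is judged then, once.
The state is a dict: "time_s": time; "qpos": joint angles; "joint_vel": joint speeds; "tau": joint torques, N m; "ee_pos": TCP position; "eef_rot": TCP orientation; "force": force on the tool from outside, world axes, zero at the start; "moment": the same for the moment, N m; "grip_width": finger opening in m; "grip_force": force on a finger pad.
Only numpy, scipy, OpenCV 4.12 (cv2) and the standard library are available. Lean on these libraries where they do the work, as an engineer would, in place of code of your own. Each camera call takes 0.05 s, during which the arm holds its last target. There are 200 camera calls.

TASK

The piece of amber on the light box is to be looked at through the third filter: push the black tab of the filter slide from its home stop along its slot, counting the clicks, and leave it resting in the third notch without ever running on into the fourth. Then press the red lamp button fully down and let it come up again. Just push and press with the fingertips: pick nothing up, and leave the amber on its stage and the things around the box where they are.

Things in the scene. Friction and masses are not known exactly. Their poses are not given: they have to be found in the camera images.
- light_box: Grey box 120 (x) x 250 (y) x 31 mm, fixed. Origin: centre of its underside, on the table; x to its back, y the way the slide is pushed. Slot along y at x = -32 mm; marks 20 mm apart at x = -52: orange (home) at y = -50, then five white for notches 1 to 5. Clear stage 60 x 50 mm, top 45 mm above the table, centred at x = 26, y = 0. Lamp button at x = -32, y = 98.
- tab (a point): Centre of the black upright tab of the filter slide: 26 mm (along box x) x 12 mm (along box y) x 42 mm high, from 36 to 78 mm above the table, rounded edges. It slides along box +y only, together with a strip of coloured filters; behind it, on the home side, the top of the box is free.
- slide (a joint): Slide travel along box +y, m: 0 at the home stop (it starts within 2 mm and settles to 0), notches 1 to 5 at 0.020, 0.040 .. 0.100 (end). Pushing over the ridge half-way between notches takes about 7 N; then the force drops and it snaps into the next notch, never further by itself. Let go within 8 mm of a notch, it settles into it.
- lamp_top (a point): Centre of the top of the red spring push button, 22 mm across, on a black housing on top of the box near its +y end. It is pressed straight down.
- lamp (a joint): Travel of the lamp button, m: 0 up, 0.006 fully down, which takes 5 N; it springs up when let go.
- amber_piece: Loose orange amber piece, 31 x 49 x 16 mm, lying on the clear stage; origin at the centre of its underside, 45 mm above the table.
- loupe: Bystander: loose folding loupe, white barrel between black covers, 29 x 39 x 16 mm, on the table near the box; origin at the centre of its underside.
- capsule: Bystander: loose white-capped dark cylinder, 59 mm long, 17 mm thick, lying on the table near the box; origin at the centre of its underside.
- steel_cone: Bystander: loose pale cone-shaped weight, 49 mm across, 76 mm high, standing on the table near the box; origin at the centre of its underside.

How it is judged:
By the outcome, as a careful person would: the job done as asked, in the order asked, and still so for the second after the job is handed in, with the robot touching nothing.
It also fails if it takes over 61 s, if anything falls off the work surface, if the arm or the gripper's body presses on something with over 40 N, if the wrist force passes 120 N, or if a joint passes its speed limit or range.

## Working session

There is one attempt and no reset: what is moved stays moved. The work goes in short steps, Python scripts to look and compute and a shell command to move; the robot and the scene stay as the last step left them, time stands still between calls to the robot, and variables do not carry over. Pictures are saved under pics/ and viewed, at most 10 in all, crops included, and the job is handed in when it is done.

```bash
mkdir -p pics; python3 - <<'E'
from station import ctrl
import cv2,numpy as np
o=ctrl.get_obs();print({k:np.round(v,3) for k,v in o.items()},ctrl.tcp_to_grasp)
for n in("top","side"):
    c=ctrl.camera(n);cv2.imwrite(f"pics/{n}0.png",c["img"]);np.savez(f"pics/{n}0.npz",**c)
    print(n,np.round(-c["R"].T@c["t"],3),np.round(c["R"][2],2),c["intrinsics"][0])
E
```

```text
{'time_s': np.float64(0.0), 'qpos': array([-1.383,  0.3  ,  1.522,  0.   ,  1.321, -0.067]), 'joint_vel': array([-0.   , -0.   , -0.001,  0.002,  0.001,  0.001]), 'tau': array([ 2.0000e-03, -5.3181e+01, -3.5274e+01,  7.1000e-02,  2.4000e-02,
       -0.0000e+00]), 'ee_pos': array([ 0.139, -0.532,  0.404]), 'eef_rot': array([-3.14 , -0.   ,  0.255]), 'force': array([-0.867,  0.511,  0.448]), 'moment': array([-0.039,  0.007,  0.061]), 'grip_force': np.float64(0.0), 'grip_width': np.float64(0.094)} 0.1804
top [ 0.516 -0.001  0.902] [ 0.05  0.01 -1.  ] [428.53994369   0.         257.95155248]
side [ 0.43  -0.794  0.387] [ 0.17  0.91 -0.37] [403.13275984   0.         260.14226445]
```

View pics/top0.png

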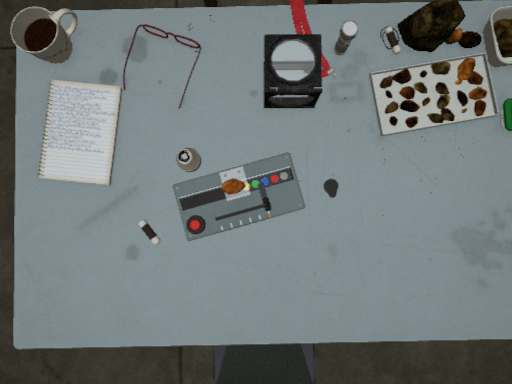

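View pics/side0.png

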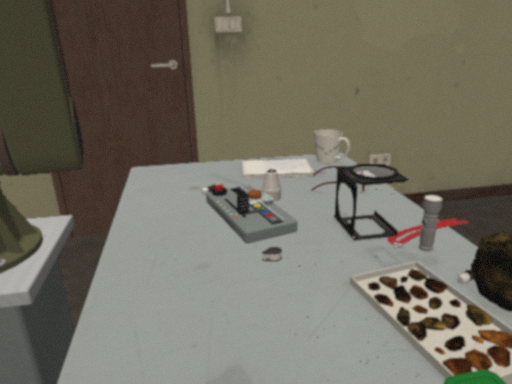

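Top view: the box runs over corners (289,153), (305,207), (190,241), (173,186). The red button is at (196,225), the tab at about (266,202), the loupe at (331,187), the cone at (188,158) and the capsule at (149,232).

```bash
cat > h.py <<'E'
import cv2,numpy as np
def ray(c,p,z):
    K,R,t=c["intrinsics"],c["R"],c["t"]
    d=R.T@np.linalg.solve(K,[p[0],p[1],1.]);o=-R.T@t
    return o+d*(z-o[2])/d[2]
def proj(c,X):
    q=c["intrinsics"]@(c["R"]@np.asarray(X)+c["t"]);return q[:2]/q[2]
def blobs(m,off=(0,0)):
    n,l,s,ce=cv2.connectedComponentsWithStats(m.astype(np.uint8))
    return [(tuple(np.round(ce[i]+off,1)),int(s[i,4])) for i in range(1,n) if s[i,4]>=6]
E
python3 - <<'E'
from h import *
for n in("top","side"):
    c=np.load(f"pics/{n}0.npz");im=c["img"].astype(int)
    x0,x1,y0,y1=(140,350,140,250) if n=="top" else (195,305,160,270)
    b,g,r=[im[y0:y1,x0:x1,i] for i in range(3)]
    print(n,"red",blobs((r>150)&(g<80)&(b<90),(x0,y0)))
    print("dark",blobs((r+g+b)<110,(x0,y0)))
    print("orange",blobs((r>150)&(g>70)&(g<170)&(b<90),(x0,y0)))
    if n=="top":
        print("white",blobs((np.minimum(np.minimum(r,g),b)>185),(x0,y0)))
        hull=(g<140).astype(np.uint8)
        k,_=cv2.findContours(hull,cv2.RETR_EXTERNAL,cv2.CHAIN_APPROX_NONE)
        k=max(k,key=cv2.contourArea);rc=cv2.minAreaRect(k)
        P=np.array([ray(c,p+[x0,y0],.031) for p in cv2.boxPoints(rc)])
        print("box",np.round(P,4),np.round(P.mean(0),4),np.linalg.norm(np.diff(P,axis=0),axis=1))
        print("table/box colours",im[260,240],im[225,240],im[200,300])
    else: pass
    cr=cv2.resize(c["img"][y0:y1,x0:x1],None,fx=3.8,fy=3.8,interpolation=cv2.INTER_CUBIC)
    cv2.imwrite(f"pics/{n}0c.png",cr)
E
```

```text
top red [((np.float64(274.1), np.float64(178.1)), 43), ((np.float64(194.4), np.float64(224.5)), 72)]
dark [((np.float64(181.1), np.float64(154.9)), 19), ((np.float64(266.4), np.float64(203.4)), 56), ((np.float64(203.2), np.float64(225.5)), 12), ((np.float64(150.9), np.float64(230.5)), 24)]
orange []
white []
box [[ 0.5833  0.1827  0.031 ]
 [ 0.6478 -0.0662  0.031 ]
 [ 0.528  -0.0964  0.031 ]
 [ 0.4643  0.1507  0.031 ]] [0.5558 0.0427 0.031 ] [0.2571348  0.12351307 0.25517308]
table/box colours [148 145 131] [106 110 106] [117 116 102]
side red [((np.float64(218.7), np.float64(185.6)), 9), ((np.float64(269.0), np.float64(214.6)), 8)]
dark [((np.float64(218.4), np.float64(192.0)), 38), ((np.float64(240.3), np.float64(194.9)), 63), ((np.float64(241.3), np.float64(209.3)), 45)]
orange [((np.float64(257.1), np.float64(205.1)), 16)]
```

View pics/top0c.png

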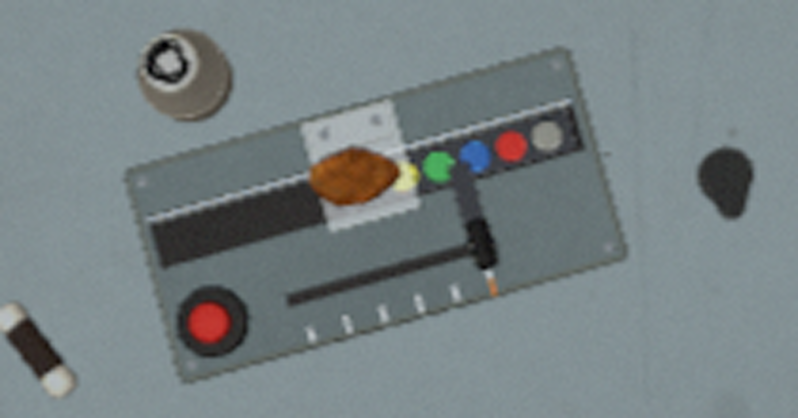

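Crop: the tab is at the orange home mark (full-image pixel about 266,203). The red button is at (194,224), and the filter strip lies behind the tab. The tool's x already lines up with box x, and tool y is −box y.

```bash
cat >> h.py <<'E'
psi=0.253; C=np.array([.5558,.0427,0]); c_,s_=np.cos(psi),np.sin(psi)
B=np.array([[c_,-s_,0],[s_,c_,0],[0,0,1]])
def w(b): return C+B@np.asarray(b)
def bx(p): return B.T@(np.asarray(p)-C)
E
python3 - <<'E'
from h import *
from station import ctrl
T,S=np.load("pics/top0.npz"),np.load("pics/side0.npz")
def tri(p,q):
    A=[];y=[]
    M=[];v=[]
    for c,u in((T,p),(S,q)):
        o=-c["R"].T@c["t"];d=c["R"].T@np.linalg.solve(c["intrinsics"],[*u,1.]);d/=np.linalg.norm(d)
        P=np.eye(3)-np.outer(d,d);M.append(P);v.append(P@o)
    return np.linalg.lstsq(np.vstack(M),np.hstack(v),rcond=None)[0]
l=tri((194.4,224.5),(218.7,185.6));t=tri((266.4,203.4),(240.3,194.9))
print("lamp box",bx(l).round(4),"tab box",bx(t).round(4))
for z in(.045,.05,.055):print("lamp top ray",z,bx(ray(T,(194.4,224.5),z)).round(4))
print("tab ray",bx(ray(T,(266.4,203.4),.068)).round(4))
crop=lambda u,v:ray(T,(140+u/3.8,140+v/3.8),.031)
for u,v in((492,285),(455,294),(420,303),(383,314),(347,324),(311,334)):print(bx(crop(u,v)).round(4))
for n,(u,v) in dict(loupe=(331,187),cone=(188,158),caps=(149,232),amber=(232.5,186)).items():print(n,bx(ray(T,(u,v),.05 if n=="amber" else .01)).round(3))
o=ctrl.get_obs();print("ee box",bx(o["ee_pos"]).round(4),o["eef_rot"].round(4))
print("target tcp world",w([-.032,-.09,.3]),"dbox",(np.array([-.032,-.09,.3])-bx(o["ee_pos"])).round(4))
E
```

```text
lamp box [-0.0316  0.1002  0.0508] tab box [-0.0329 -0.0472  0.078 ]
lamp top ray 0.045 [-0.031   0.1009  0.045 ]
lamp top ray 0.05 [-0.0311  0.1001  0.05  ]
lamp top ray 0.055 [-0.0312  0.0994  0.055 ]
tab ray [-0.03   -0.0485  0.068 ]
[-0.0535 -0.0488  0.031 ]
[-0.0528 -0.0285  0.031 ]
[-0.0523 -0.0092  0.031 ]
[-0.0526  0.0114  0.031 ]
[-0.0525  0.0314  0.031 ]
[-0.0524  0.0513  0.031 ]
loupe [-0.032 -0.188  0.01 ]
cone [0.108 0.083 0.01 ]
caps [-0.02   0.201  0.01 ]
amber [0.022 0.007 0.05 ]
ee box [-0.5478 -0.4522  0.4042] [-3.1406 -0.      0.2549]
target tcp world [ 0.54734655 -0.05244483  0.3       ] dbox [ 0.5158  0.3622 -0.1042]
```

```bash
python3 -m jog '[[4,-2.8,0,0,0,0],[8,-5.6,0,0,0,0],[12,-8.4,0,0,0,0],[16,-11.2,0,0,0,0],[20,-14,0,0,0,0],[24,-16.8,0,0,0,0],[28,-19.6,0,0,0,0],[32,-22.4,0,0,0,0]]' 0 20
python3 -m jog '[[4,-2.8,0,0,0,0],[8,-5.6,0,0,0,0],[12,-8.4,0,0,0,0],[16,-11.2,0,0,0,0],[19.6,-13.8,0,0,0,0],[19.6,-13.8,0,0,0,0]]'
python3 - <<'E'
from h import *
from station import ctrl
o=ctrl.get_obs();print("ee box",bx(o["ee_pos"]).round(4),o["eef_rot"].round(4),o["grip_width"],o["force"].round(2))
E
```

```text
time_s: 0.9
ee_pos: [0.3927, -0.233, 0.4047]
eef_rot: [3.142, -0.0, 0.255]
force: [1.4, -0.8, -0.7]
grip_width: 0.0335
grip_force: 0.0
time_s: 1.5
ee_pos: [0.5486, -0.0484, 0.4038]
eef_rot: [-3.141, 0.001, 0.259]
force: [0.3, 0.7, -0.5]
grip_width: 0.0002
grip_force: 0.0
ee box [-0.0298 -0.0864  0.4038] [-3.1407e+00  7.0000e-04  2.5900e-01] 0.00018382241071919047 [ 0.27  0.68 -0.51]
```

```bash
python3 -m jog '[[-0.1,0,4,0,0,0],[-0.2,0,8,0,0,0],[-0.2,0,12,0,0,0],[-0.2,0,14,0,0,0],[-0.2,0,15.4,0,0,0],[-0.2,0,15.4,0,0,0],[-0.2,0,15.4,0,0,0]]'
python3 - <<'E'
from h import *
from station import ctrl
o=ctrl.get_obs();print("ee box",bx(o["ee_pos"]).round(4),o["eef_rot"].round(4),o["force"].round(2))
a=ctrl.camera("side")["img"][150:280,180:310];b=ctrl.camera("wrist")["img"]
cv2.imwrite("pics/c1.png",np.hstack([cv2.resize(a,(380,380)),cv2.resize(b,(420,380))]))
E
```

```text
time_s: 2.2
ee_pos: [0.545, -0.0527, 0.2516]
eef_rot: [3.141, -0.001, 0.255]
force: [0.3, -0.7, 1.1]
grip_width: 0.0004
grip_force: 0.0
ee box [-0.0344 -0.0896  0.2516] [ 3.1412e+00 -9.0000e-04  2.5450e-01] [ 0.28 -0.75  1.14]
```

View pics/c1.png

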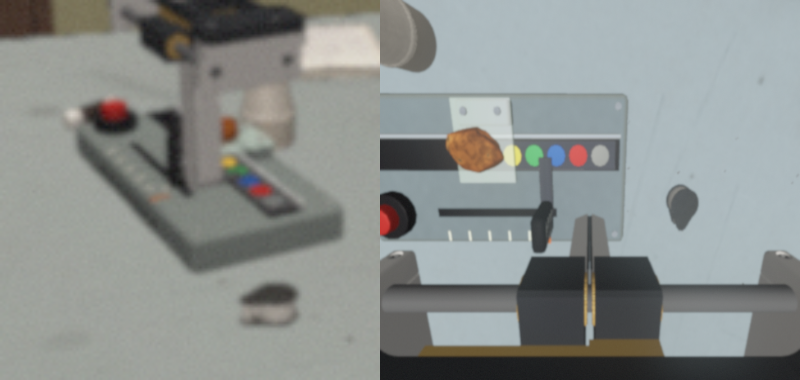

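Finger is behind the tab with a clear gap of about 20 mm (wrist crop: tab at 545,225, finger at 590,230). Approach slowly until contact.

```bash
python3 -m jog '[[0.2,-0.5,0,0,0,0],[0.2,-1,0,0,0,0],[0.2,-1.4,0,0,0,0],[0.2,-1.8,0,0,0,0],[0.2,-1.8,0,0,0,0],[0.2,-1.8,0,0,0,0]]'
for i in 1 2 3 4 5; do python3 -m jog '[[0,-0.1,0,0,0,0],[0,-0.2,0,0,0,0],[0,-0.2,0,0,0,0]]' | egrep 'ee_pos|force: '; done
```

```text
time_s: 2.9
ee_pos: [0.5422, -0.0343, 0.2507]
eef_rot: [3.142, 0.0, 0.255]
force: [0.1, 0.3, -0.4]
grip_width: 0.0007
grip_force: 0.0
ee_pos: [0.5417, -0.0325, 0.2506]
force: [-0.8, -0.2, 0.5]
grip_force: 0.0
ee_pos: [0.5412, -0.0305, 0.2506]
force: [0.8, -1.1, -0.4]
grip_force: 0.3
ee_pos: [0.5407, -0.0287, 0.2507]
force: [1.6, -4.0, -0.3]
grip_force: 2.0
ee_pos: [0.5402, -0.0269, 0.2506]
force: [1.4, -4.6, -1.7]
grip_force: 2.8
ee_pos: [0.5397, -0.025, 0.2507]
force: [1.4, -6.2, -1.1]
grip_force: 2.9
```

```bash
cat > st.py <<'E'
from h import *
from station import ctrl
o=ctrl.get_obs();b=bx(o["ee_pos"]);f=B.T@o["force"]
print(round(o["time_s"],1),"x",(b[0]*1e3).round(1),"q_mm",round((b[1]+.0675)*1e3,1),"z",(b[2]*1e3).round(1),"F",f.round(1))
E
for i in 1 2 3 4 5 6 7; do python3 -m jog '[[0,-0.1,0,0,0,0],[0,-0.2,0,0,0,0],[0,-0.2,0,0,0,0]]' >/dev/null; python3 st.py; done
```

```text
4.7 x -32.5 q_mm 8.2 z 250.6 F [ 0.7 -2.9 -0.9]
5.0 x -32.5 q_mm 10.6 z 250.6 F [-0.5  0.8  0.1]
5.3 x -32.5 q_mm 12.4 z 250.6 F [-0.3 -0.8 -0. ]
5.6 x -32.5 q_mm 14.3 z 250.7 F [ 0.6  0.4 -0.4]
5.9 x -32.5 q_mm 16.3 z 250.6 F [ 0.1 -0.5  0. ]
6.2 x -32.5 q_mm 18.3 z 250.6 F [-0.1  0.6  0.2]
6.5 x -32.5 q_mm 20.3 z 250.7 F [-0.1 -0.9 -0.5]
```

First click. On to the second.

```bash
for i in 1 2 3 4 5 6 7 8 9; do python3 -m jog '[[0,-0.1,0,0,0,0],[0,-0.2,0,0,0,0],[0,-0.2,0,0,0,0]]' >/dev/null; python3 st.py; done
```

```text
6.8 x -32.5 q_mm 22.1 z 250.7 F [-0.1 -4.3 -1.4]
7.1 x -32.5 q_mm 24.0 z 250.7 F [ 0.7 -4.7 -0.7]
7.4 x -32.6 q_mm 26.0 z 250.7 F [ 0.5 -6.6 -1.1]
7.7 x -32.6 q_mm 28.2 z 250.6 F [ 0.2 -3.1 -1. ]
8.0 x -32.5 q_mm 30.6 z 250.7 F [0.2 0.  0.7]
8.3 x -32.5 q_mm 32.4 z 250.6 F [0.1 0.1 0.8]
8.6 x -32.6 q_mm 34.3 z 250.6 F [-1.   0.4 -0.3]
8.9 x -32.6 q_mm 36.3 z 250.7 F [ 0.7  1.1 -0.6]
9.2 x -32.6 q_mm 38.3 z 250.6 F [ 0.3  0.4 -0.4]
```

Second click. Now the third, stopping just past its ridge (q about 51).

```bash
for i in 1 2 3 4 5 6 7; do python3 -m jog '[[0,-0.1,0,0,0,0],[0,-0.2,0,0,0,0],[0,-0.2,0,0,0,0]]' >/dev/null; python3 st.py; done
```

```text
9.5 x -32.6 q_mm 40.3 z 250.6 F [ 0.3  0.1 -0.2]
9.8 x -32.6 q_mm 42.1 z 250.7 F [-0.  -4.5 -1.1]
10.1 x -32.6 q_mm 44.0 z 250.7 F [-0.2 -5.3 -0.6]
10.4 x -32.6 q_mm 46.0 z 250.7 F [-0.7 -6.4 -0. ]
10.7 x -32.6 q_mm 48.2 z 250.7 F [ 0.8 -2.8 -1. ]
11.0 x -32.6 q_mm 50.6 z 250.6 F [-0.3  0.4  0.3]
11.3 x -32.6 q_mm 52.4 z 250.7 F [-1.1  0.9 -0.3]
```

```bash
python3 -m jog '[[0,0.7,0,0,0,0],[0,1.5,0,0,0,0],[0,2,-1,0,0,0],[0,2,-4,0,0,0],[0,2,-7,0,0,0],[0,2,-8,0,0,0],[0,2,-8,0,0,0]]' >/dev/null
python3 -m jog '[[0,-4,0,0,0,0],[0,-8,0,0,0,0],[0,-12,0,0,0,0],[0,-13.5,0,0,0,0],[0,-13.5,0,0,0,0],[0,-13.5,0,0,0,0]]' >/dev/null; python3 st.py
python3 - <<'E'
from h import *
from station import ctrl
o=ctrl.get_obs();print(bx(o["ee_pos"]),o["eef_rot"])
a=ctrl.camera("side")["img"][150:280,180:310];b=ctrl.camera("wrist")["img"]
cv2.imwrite("pics/c2.png",np.hstack([cv2.resize(a,(380,380)),cv2.resize(b,(420,380))]))
E
```

```text
12.6 x -32.8 q_mm 166.5 z 329.9 F [ 1.  -0.7 -0. ]
[-0.03277384  0.09904881  0.32994634] [3.14144859e+00 1.08434593e-03 2.54984093e-01]
```

View pics/c2.png

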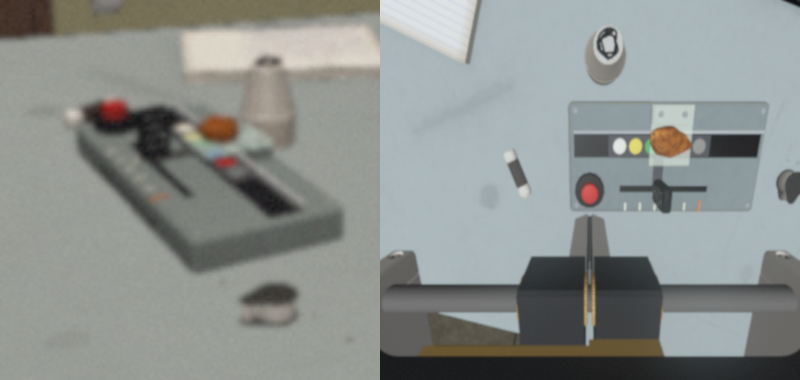

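Wrist view: the tab is between mark 2 and mark 4 (marks at 684, 640 and 625, tab about 657), so notch 3. The button lies straight ahead of the finger. Now descend onto it.

```bash
python3 -m jog '[[0.1,0,3,0,0,0],[0.1,0,6,0,0,0],[0.1,0,7.2,0,0,0],[0.1,0,7.2,0,0,0],[0.1,0,7.2,0,0,0]]' >/dev/null; python3 st.py
for i in 1 2 3 4 5 6; do python3 -m jog '[[0,0,0.1,0,0,0],[0,0,0.2,0,0,0],[0,0,0.2,0,0,0]]'>/dev/null; python3 st.py; done
```

```text
13.2 x -31.4 q_mm 166.8 z 259.6 F [ 0.2  0.3 -0.1]
13.5 x -31.7 q_mm 167.2 z 257.2 F [0.3 0.1 0.4]
13.8 x -31.8 q_mm 167.2 z 254.5 F [0.6 0.1 0.4]
14.1 x -31.8 q_mm 167.2 z 252.5 F [-0.1 -0.4 -0.2]
14.4 x -31.8 q_mm 167.2 z 250.6 F [0.3 0.5 2.4]
14.7 x -31.8 q_mm 167.2 z 248.6 F [-0.6 -0.1  3.6]
15.0 x -31.8 q_mm 167.2 z 246.6 F [-1.4 -0.1  4.9]
```

```bash
for i in 1 2; do python3 -m jog '[[0,0,0.1,0,0,0],[0,0,0.1,0,0,0],[0,0,0.1,0,0,0]]'>/dev/null; python3 st.py; done
```

```text
15.3 x -31.7 q_mm 167.2 z 246.3 F [-3.7 -0.4 12. ]
15.6 x -31.7 q_mm 167.2 z 246.1 F [-8.5  0.4 24. ]
```

The button is at its hard stop: about 5 N of spring force, then a steep rise. Release, retreat and check.

```bash
python3 -m jog '[[0,0,-0.4,0,0,0],[0,0,-1.2,0,0,0],[0,0,-4,0,0,0],[0,0,-8,0,0,0],[0,0,-12,0,0,0],[0,0,-15,0,0,0],[0,0,-15,0,0,0]]'>/dev/null
python3 -m jog '[[-4,0,0,0,0,0],[-8,0,0,0,0,0],[-12,0,0,0,0,0],[-15,0,0,0,0,0],[-18,0,0,0,0,0],[-18,0,0,0,0,0],[-18,0,0,0,0,0]]'>/dev/null; python3 st.py
python3 - <<'E'
from h import *
from station import ctrl
c=ctrl.camera("top");im=c["img"];s=ctrl.camera("side")["img"]
g=im[150:250,230:300].astype(int);print(blobs(g.sum(2)<110,(230,150)))
for z in(.068,):
  for p,a in blobs(g.sum(2)<110,(230,150)):print(bx(ray(c,p,z)).round(4),a)
cv2.imwrite("pics/c3.png",np.hstack([cv2.resize(im[140:250,140:350],(500,262)),cv2.resize(s[160:270,195:305],(262,262))]))
E
```

```text
17.0 x -211.8 q_mm 166.9 z 394.5 F [-0.1 -0.2 -0.2]
[((np.float64(236.6), np.float64(212.1)), 58)]
[-0.0306  0.0119  0.068 ] 58
```

View pics/c3.png

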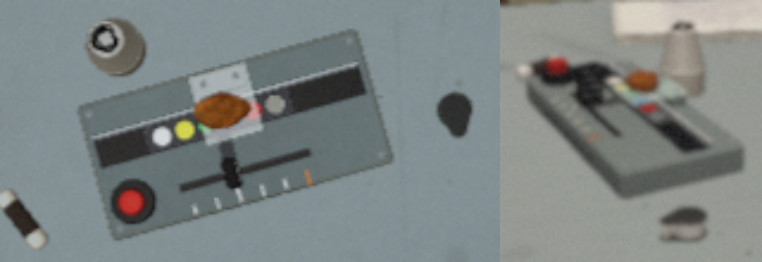

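The tab moved from y = −48.5 to +11.9 mm, which is 60.4 mm of travel, so it rests at the third mark. The button is up, and the amber and bystanders are unmoved.

```bash
python3 -c "from station import ctrl;print(ctrl.hand_in())"
```

```text
the job is handed in; nothing more can be done
None
```

The filter slide rests in the third notch after three counted clicks, the lamp button was pressed to its stop and let up again, and the job was handed in at about 17 s with the amber and bystanders where they were.

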